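# Pack the peg-lathe magazine

## Robot

A 6-joint arm with a two-finger parallel gripper is mounted at the origin on the work surface; the furniture and walls round the work are solid. World frame = base frame: x ahead of the robot, y to its left, z up, the work surface at z = 0. Lengths are in m, angles in rad, forces in N, time in s.
With the tool pointing down it reaches from about 0.275 to 0.775 m from the base axis. Payload 14.6 kg.
Tool frame: the origin (TCP) lies midway between the tips of the shut fingers; the grasp point (between the pads) lies 19 mm behind it; z points along the fingers, y is the line along which they close (so a half turn about z gives the same grasp; the last joint's range is limited). The gripper opens to 85 mm and grips with 20 to 120 N. Pads are 22 mm wide; open, the fingers measure 114 mm over their backs; the gripper's body (76 mm by 85 mm) begins 54 mm behind the grasp point. The pads swing forward as they close: fully open they stand 13 mm farther back than shut.
Start: joints at [1.15, 0.263, -0.048, 1.259, 0, 1.415], TCP at [0.138, 0.507, 0.231] pointing down, gripper open.
Joint ranges: [-2.65, 2.65], [-0.89, 1.7], [-1.18, 1.37], [-2.13, 2.11], [-1.35, 1.29], [-3.14, 3.14]. Speed limits (rad/s): [1.89, 1.89, 2.57, 2.79, 3.14, 3.14].

## Interface

Orientations are given as a unit quaternion [x, y, z, w].
In Python, from cell import robot, fingers, inverse_kinematics, readout, eyes, ticket gives the robot as it stands. Calls block until the motion is done:
- robot.goto(position, orientation): joint-space move of the TCP to a pose.
- robot.move_linear(position, attitude=None, max_speed=0.15): straight line of the TCP; attitude=None keeps the orientation; max_speed is the mean speed in m/s.
- robot.move_joints(angles): joint-space move.
- fingers.command_gripper(opening): opening from 0.0 (shut) to 1.0 (fully open); the grip force is fixed at half the most; returns when the fingers have stopped.
- robot.wait(seconds).
- inverse_kinematics(position, orientation): joint angles nearest the present ones, or None.
- readout.read_state(): the state.
- eyes.snapshot(name): name is "scene" or "side" or "wrist"; returns a dict with "image" (420x560x3 uint8, red, green, blue), "fovy" (degrees; the focal length in pixels is half the picture's height over the tangent of half this angle, whatever the lens; pixels are square), "cx", "cy" (the principal point, pixels), "position" and "orientation" of the camera in the world. Camera axes: x right, y down, z forward; pixel columns grow to the right and rows downward; lengths in m; the calibration is good to about 2 mm. A picture is of the moment at which its call begins. There is no depth.
A pose or a line that the arm cannot do raises robot.Unreachable and nothing moves.
- ticket.close_job(): hands the job in; it is judged then, once.
The state is a dict: "time": time; "joints": joint angles; "dq": joint speeds; "joint_torque": joint torques, N m; "position": TCP position; "tcp_rot": TCP orientation; "force": force on the tool from outside, world axes, zero at the start; "wrist_torque": the same for the moment, N m; "finger_gap": opening from 0.0 (shut) to 1.0 (fully open); "grasp_force": force on a finger pad.
Only numpy, scipy, OpenCV 4.12 (cv2) and the standard library are available. Lean on these libraries where they do the work, as an engineer would, in place of code of your own. Each camera call takes 0.05 s, during which the arm holds its last target. There are 200 camera calls.

## Task

Fill the lathe's square magazine tube: lay the last boxwood billet in the loading gutter and, with the packing stick, ram the whole row in past the spring catch and on until it bottoms out firmly on the stop hidden inside, so that no gaps are left, but not so hard that the clamped stop slips. Then take the stick out and lay it back on the bench, leaving the other things where they are.

Things in the scene. Friction and masses are not known exactly. Their poses are not given: they have to be found in the camera images.
- magazine: Square aluminium magazine tube, level on wooden saddles on a plywood base 386 x 76 x 16 mm (local x -92 to +294), fixed to the bench. 37 mm outside, closed all round but for a slot at the catch; bore 31 x 31 mm, its floor at z = 55 mm, tube top at 89. Origin at bench level under the mouth; x runs down the bore, z up.
- mouth (a point): Centre of the tube's mouth, 70.5 mm above the bench; axes as the magazine's. Two billets already stand loose in the tube, with gaps. Out of sight behind them is a clamped, hard stop plug, somewhere 240 to 270 mm inside the mouth: a full row of three ends 30 to 60 mm inside the mouth. Only on the stop does the pushing force climb and stay.
- gutter (a point): Middle of the floor of the open loading gutter, 55 mm above the bench, 40 mm before the mouth. The gutter runs from x = -80 mm to the mouth, level with the bore floor. Its two rails stand 11 mm above the floor, 44 mm apart inside at the open end, narrowing to 30 mm at the mouth.
- cap (a point): Centre of the outer face of the black cap that closes the tube's far end, 290 mm from the mouth on the tube's axis.
- catch (a joint): Spring catch, rad: steel leaf on the tube, its hook hanging through the slot to 25.5 mm above the bore floor. 0: down; about 0.07: riding on a billet. Its holding face is 27 mm inside the mouth; a ramp lets billets in, not out. Pushing a billet in under it takes about 7 to 11 N, then 5 to 10 N until it snaps down behind; loose billets alone slide at about 1 N.
- billet_last: The last squared boxwood peg billet, pale wood, 70 x 29 x 29 mm, about 55 g, lying on the bench left of the gutter. Origin under its centre, long side along x. Pressing the full row on the stop with 11 to 20 N is firm; over 30 N the clamped stop would slip.
- billet_mid: Second billet, the same size, inside the tube nearer the mouth, not home.
- billet_deep: First billet, the same size, deepest in the tube, not home.
- stick: Packing stick, 218 mm long, 90 g, on the bench on the robot's side of the magazine, roughly along it: square dark handle 100 x 22 x 22 mm (local x -50 to +50), round shaft 16 mm thick, brass tip 20 mm in diameter ending at x = +168 mm, its centre 10 mm above the underside. Origin under the middle of the handle, x towards the tip, z up.
- stick_tip (a point): Middle of the stick's flat brass end face.
- rosin: Bystander: brown rosin cake on a wooden block, 30 x 65 x 24 mm, left of the gutter; it and the last billet may lie in either's place. Origin under its centre.
- red_jar: Bystander: jar with a red lid, 68 mm wide, 85 mm tall, behind the magazine. Origin under its centre.
- plane: Bystander: small brass finger plane, 25 x 50 x 30 mm, right of the magazine. Origin under its centre.
Mind the look-alikes: they are no part of the job. Leave any pink look-alike of the billet_last alone.

How it is judged:
By the outcome, as a careful person would: the job done as asked, in the order asked, and still so for the second after the job is handed in, with the robot touching nothing.
It also fails if it takes over 59 s, if anything falls off the work surface, if the arm or the gripper's body presses on something with over 40 N, if the wrist force passes 120 N, or if a joint passes its speed limit or range.

## Working session

There is one attempt and no reset: what is moved stays moved. The work goes in short steps, each a Python script; the robot and the scene stay as the last script left them, time stands still between calls to the robot, and variables do not carry over. Pictures are saved under pics/ and viewed, at most 10 in all, crops included, and the job is handed in when it is done.

```bash
ls; mkdir -p pics; python3 - <<'E'
from cell import *
import cv2,json,numpy as np
for n in ["scene","side","wrist"]:
    s=eyes.snapshot(n); cv2.imwrite(f"pics/{n}0.png",s["image"][:,:,::-1]); 
    print(n,s["fovy"],s["cx"],s["cy"],s["position"],s["orientation"])
st=readout.read_state();print(st)
E
```

```text
pics
scene 46.135161124815625 277.3476224005464 211.37331505753409 [-0.29970193 -0.57551556  0.58185533] [ 0.73307581 -0.4273376   0.25526436 -0.46348952]
side 50.63393591962623 279.44790330181485 211.2889772478047 [0.33529029 0.82380167 0.43839545] [-0.10962472  0.81230028 -0.56915053  0.06494884]
wrist 66.32636120816473 279.18267257974304 217.01599062413317 [0.06627907 0.52755462 0.37443928] [0.78541982 0.60038441 0.0912417  0.11970474]
{'time': 0.15, 'joints': array([ 1.14973330e+00,  2.63443463e-01, -4.87861337e-02,  1.25939900e+00,
        2.88123784e-05,  1.41551396e+00]), 'dq': array([ 1.19804894e-03, -6.68883802e-04,  3.27436467e-03, -2.88501044e-03,
        4.01763429e-05,  7.51673838e-04]), 'joint_torque': array([ 2.08842714e-03, -6.37826586e+01,  3.84648192e+01,  1.06755953e-02,
       -2.56453802e-05,  2.41296169e-05]), 'position': array([0.13780071, 0.506379  , 0.23092164]), 'tcp_rot': array([ 1.32499536e-01,  9.91182980e-01, -3.94879505e-04, -1.32077479e-04]), 'force': array([ 0.61865264, -0.15702593, -0.26928224]), 'wrist_torque': array([ 0.0461739 ,  0.00266281, -0.00645737]), 'grasp_force': 0.0, 'finger_gap': 1.0007175658602365}
```

View pics/scene0.png

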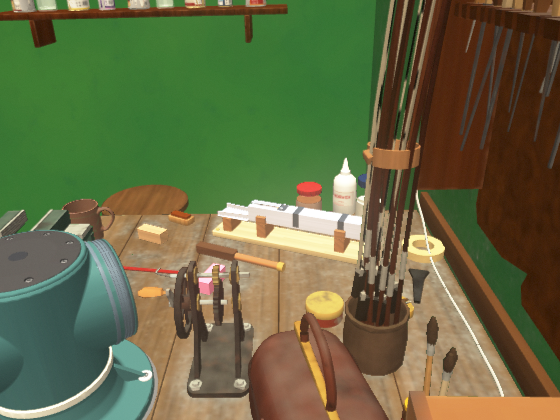

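View pics/side0.png

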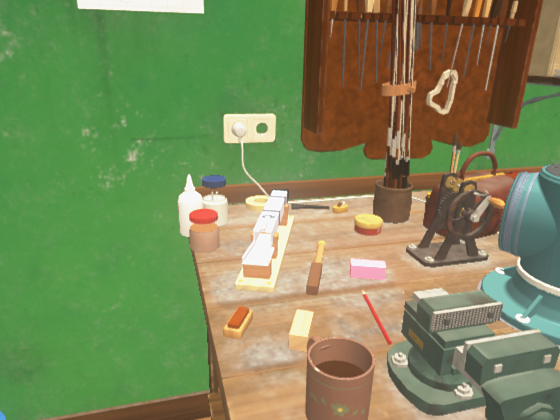

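The pale billet is at scene (152,233) and side (301,328). The possible mix-ups are the pink block at scene (211,278), side (367,268), and the rosin at scene (180,216), side (238,320). By the description I choose the pale one. The stick is at scene (200..283, 248..266). The magazine's mouth faces +y. Next I take rough positions and a wrist view from above.

```bash
cat > h.py <<'E'
from cell import *
import cv2,numpy as np,pickle
from scipy.spatial.transform import Rotation as R
def save(n,f):
    s=eyes.snapshot(n); cv2.imwrite(f"pics/{f}.png",s["image"][:,:,::-1]); pickle.dump(s,open(f"pics/{f}.pkl","wb")); return s
def ray(s,u,v):
    f=210/np.tan(np.radians(s["fovy"])/2)
    d=R.from_quat(s["orientation"]).apply([(u-s["cx"])/f,(v-s["cy"])/f,1]); return np.array(s["position"]),d
def onz(s,u,v,z):
    p,d=ray(s,u,v); return p+d*(z-p[2])/d[2]
def proj(s,P):
    f=210/np.tan(np.radians(s["fovy"])/2)
    c=R.from_quat(s["orientation"]).inv().apply(np.atleast_2d(P)-s["position"])
    return c[:,:2]/c[:,2:]*f+[s["cx"],s["cy"]]
def down(yaw):  # tool z down; tool x along heading yaw in world
    return (R.from_euler('z',yaw)*R.from_euler('x',np.pi)).as_quat()
E
python3 - <<'E'
from h import *
s=save("side","side1"); w=save("wrist","wrist1")
for n,u,v,z in [("billet",301,325,.029),("rosin",238,318,.024),("pink",367,266,.029),("baseL",239,280,.016),("baseR",264,284,.016),("basefarR",296,217,.016),("stickh",312,292,.011),("sticktip",322,242,.01),("jarlid",203,216,.085),("mouthtop",262,246,.089)]:
    print(n,onz(s,u,v,z).round(3))
print(R.from_quat(readout.read_state()['tcp_rot']).as_matrix().round(2))
print(R.from_quat(w['orientation']).as_matrix().round(2))
for yaw in np.arange(-3,3.2,.4):
    q=inverse_kinematics([.40,.2,.36],down(yaw)); print(round(yaw,2),None if q is None else q.round(2))
E
```

```text
billet [0.445 0.235 0.029]
rosin [0.55  0.238 0.024]
pink [ 0.359 -0.003  0.029]
baseL [0.596 0.104 0.016]
baseR [0.545 0.105 0.016]
basefarR [ 0.565 -0.265  0.016]
stickh [0.452 0.1   0.011]
sticktip [ 0.473 -0.136  0.01 ]
jarlid [ 0.727 -0.031  0.085]
mouthtop [0.553 0.092 0.089]
[[-0.96  0.26 -0.  ]
 [ 0.26  0.96 -0.  ]
 [ 0.   -0.   -1.  ]]
[[ 0.26  0.92  0.29]
 [ 0.96 -0.25 -0.08]
 [-0.    0.3  -0.95]]
-3.0 [0.28 0.12 0.11 1.56 0.   0.14]
-2.6 [ 0.28  0.12  0.11  1.56  0.   -0.26]
-2.2 [ 0.28  0.12  0.11  1.56  0.   -0.66]
-1.8 [ 0.28  0.12  0.11  1.56  0.   -1.06]
-1.4 [ 0.28  0.12  0.11  1.56  0.   -1.46]
-1.0 [ 0.28  0.12  0.11  1.56  0.   -1.86]
-0.6 [ 0.28  0.12  0.11  1.56  0.   -2.26]
-0.2 [ 0.28  0.12  0.11  1.56  0.   -2.66]
0.2 [ 0.28  0.12  0.11  1.56  0.   -3.06]
0.6 [0.28 0.12 0.11 1.56 0.   2.82]
1.0 [0.28 0.12 0.11 1.56 0.   2.42]
1.4 [0.28 0.12 0.11 1.56 0.   2.02]
1.8 [0.28 0.12 0.11 1.56 0.   1.62]
2.2 [0.28 0.12 0.11 1.56 0.   1.22]
2.6 [0.28 0.12 0.11 1.56 0.   0.82]
3.0 [0.28 0.12 0.11 1.56 0.   0.42]
```

View pics/wrist1.png

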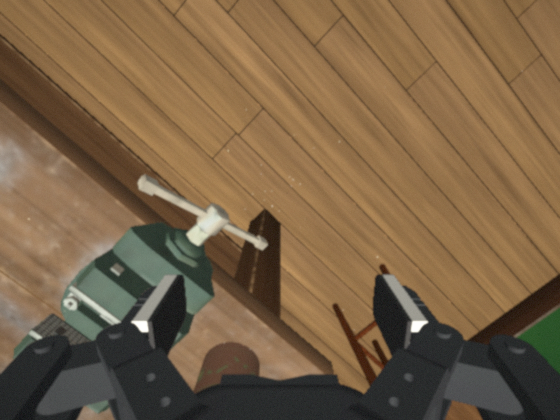

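```bash
python3 - <<'E'
from h import *
robot.goto([.47,.10,.38],down(0.0)); robot.wait(.2)
save("wrist","wrist2"); s=readout.read_state(); print(s['time'],s['joints'].round(2),s['force'])
E
```

```text
4.2417 [ 0.04  0.19  0.25  1.63 -0.   -3.1 ] [-0.59764912  0.31660399  0.06644189]
```

View pics/wrist2.png

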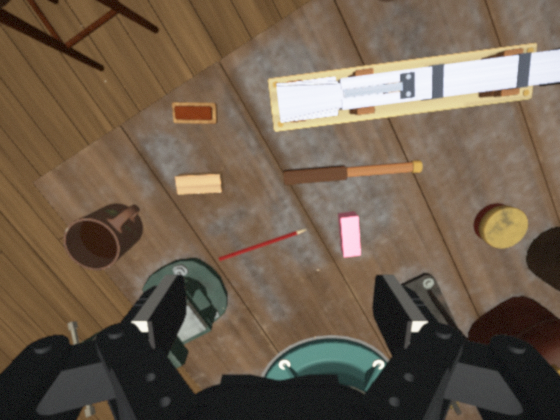

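```bash
python3 - <<'E'
import cv2
a=cv2.imread("pics/wrist2.png")
cv2.imwrite("pics/c1.png",cv2.resize(a[60:210,166:366],None,fx=4,fy=4,interpolation=cv2.INTER_CUBIC))
cv2.imwrite("pics/c2.png",cv2.resize(a[35:185,340:540],None,fx=4,fy=4,interpolation=cv2.INTER_CUBIC))
E
```

```text
(no output)
```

View pics/c1.png

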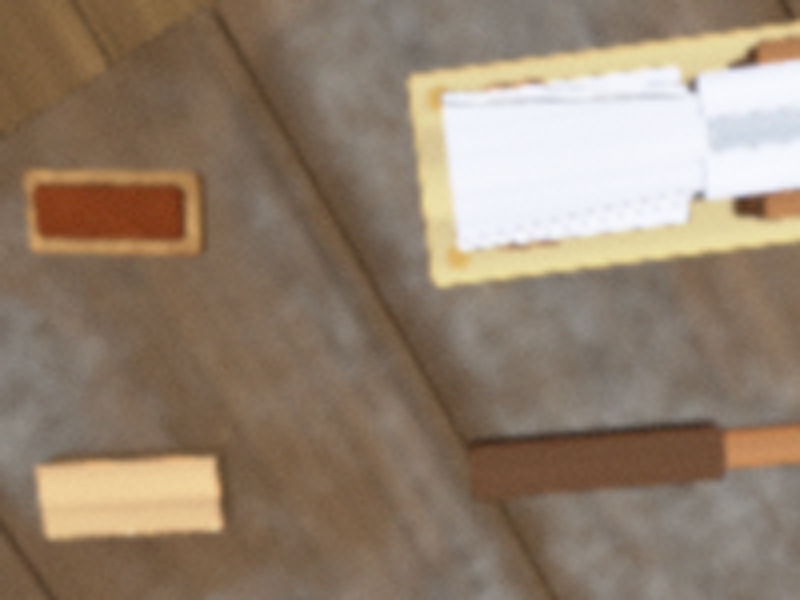

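View pics/c2.png

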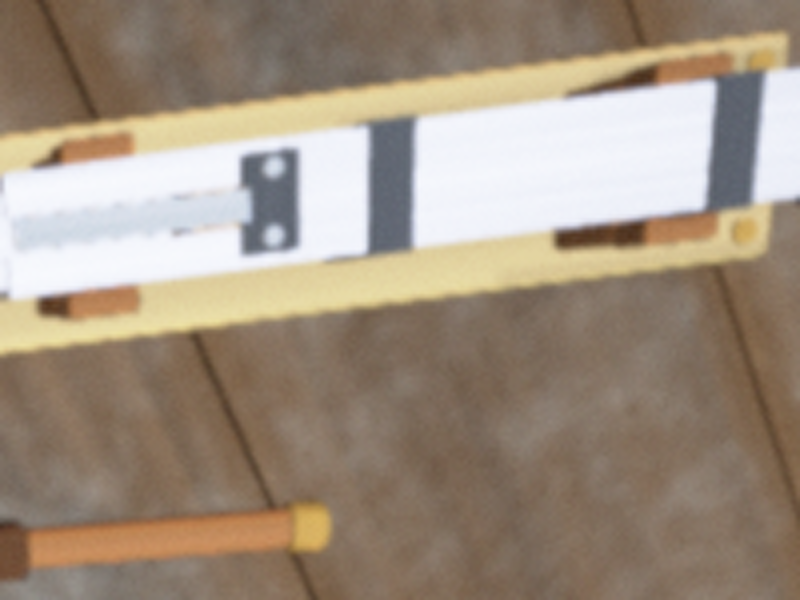

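Crop 1: pale squared block at crop (38..222, 455..540) is the billet. The brown-topped rosin, (25..205,170..255), is clearly different. Crop 2 shows the tube, catch and brass tip (332,527). Now I fit the poses.

```bash
cat > fit.py <<'E'
from h import *
from scipy.optimize import least_squares,minimize
s=pickle.load(open("pics/wrist2.pkl","rb"))
c1=lambda x,y:(166+x/4-.375,60+y/4-.375); c2=lambda x,y:(340+x/4-.375,35+y/4-.375)
def rig(pts,x0):  # pts: local xyz, pixel ; fit x,y,yaw
    L=np.array([p[0] for p in pts]);U=np.array([p[1] for p in pts])
    W=lambda q:R.from_euler('z',q[2]).apply(L)+[q[0],q[1],0]
    r=least_squares(lambda q:(proj(s,W(q))-U).ravel(),x0); return r.x,np.abs(r.fun).max()
h=.038;t=.0185
M=rig([((-.092,h,.016),c1(410,75)),((-.092,-h,.016),c1(435,287)),((.294,h,.016),c2(787,33)),((.294,-h,.016),c2(768,262)),
 ((0,t,.089),c2(6,172)),((0,-t,.089),c2(12,298))],[.57,.01,-1.5])
S=rig([((-.05,.011,.022),c1(470,443)),((.05,.011,.022),c1(722,425)),((.05,-.011,.022),c1(723,478)),((-.05,-.011,.022),c1(473,500)),((.168,0,.010),c2(331,527))],[.45,.05,-1.5])
# billet: silhouette IoU
im=s["image"]; hsv=cv2.cvtColor(im,cv2.COLOR_RGB2HSV); m=np.zeros(im.shape[:2],np.uint8)
m[165:205,170:228]=((hsv[165:205,170:228,2]>185)).astype(np.uint8); 
n,lab,stt,_=cv2.connectedComponentsWithStats(m); k=1+stt[1:,4].argmax(); m=(lab==k).astype(np.float32)
m=cv2.resize(m,None,fx=4,fy=4,interpolation=cv2.INTER_LINEAR)>.5
B=np.array([[a,b,c] for a in(-.035,.035) for b in(-.0145,.0145) for c in(0,.029)])
def cost(q):
    P=(proj(s,R.from_euler('z',q[2]).apply(B)+[q[0],q[1],0])+.5)*4-.5
    z=np.zeros(m.shape,np.uint8); cv2.fillConvexPoly(z,np.round(cv2.convexHull(P.astype(np.float32))*16).astype(np.int32),1,shift=4)
    return 1-(z.astype(bool)&m).sum()/(z.astype(bool)|m).sum()
o=min((minimize(cost,[.445,.235,y],method='Nelder-Mead',options=dict(initial_simplex=np.array([[.445,.235,y],[.455,.235,y],[.445,.245,y],[.445,.235,y+.1]]))) for y in(-1.5,-1.6)),key=lambda o:o.fun)
print("mag",M,"stick",S,"billet",o.x,o.fun,stt[k])
if __name__=="__main__": pickle.dump((M[0],S[0],o.x),open("poses.pkl","wb"))
E
python3 fit.py
```

```text
mag (array([ 0.57548054,  0.022597  , -1.45272861]), np.float64(1.6702003372557783)) stick (array([ 0.46072071,  0.04451432, -1.49643163]), np.float64(2.4374935542732032)) billet [ 0.44529352  0.23135808 -1.46082226] 0.1995312403626719 [175 174  47  21 812]
```

```bash
cat >> fit.py <<'E'
    W=lambda q,L:R.from_euler('z',q[2]).apply(L)+[q[0],q[1],0]
    L=[(-.092,h,.016),(-.092,-h,.016),(.294,h,.016),(.294,-h,.016),(0,t,.089),(0,-t,.089)]
    U=[c1(410,75),c1(435,287),c2(787,33),c2(768,262),c2(6,172),c2(12,298)]
    print((proj(s,W(M[0],L))-U).round(1).tolist())
    L=[(-.05,.011,.022),(.05,.011,.022),(.05,-.011,.022),(-.05,-.011,.022),(.168,0,.010)]
    U=[c1(470,443),c1(722,425),c1(723,478),c1(473,500),c2(331,527)]
    print((proj(s,W(S[0],L))-U).round(1).tolist())
    c=proj(s,W(o.x,B)); print(c.round(1).tolist())
    for p,z in [(c1(38,463),0),(c1(217,455),0),(c1(222,528),.029),(c1(45,540),.029),(c1(25,170),0),(c1(205,170),0),(c1(205,255),.024),(c1(25,255),.024)]: print(onz(s,*p,z).round(4))
    print("drift",hsv[165:200:2,198].tolist(), (R.from_quat(s["orientation"]).as_matrix()).round(3).tolist(),s["position"])
E
python3 fit.py
```

```text
File "fit.py", line 26
    W=lambda q,L:R.from_euler('z',q[2]).apply(L)+[q[0],q[1],0]
IndentationError: unexpected indent
```

```bash
sed -i 's/^if __name__=="__main__": pickle/if 1:\n    pickle/' fit.py; python3 fit.py
```

```text
mag (array([ 0.57548054,  0.022597  , -1.45272861]), np.float64(1.6702003372557783)) stick (array([ 0.46072071,  0.04451432, -1.49643163]), np.float64(2.4374935542732032)) billet [ 0.44529352  0.23135808 -1.46082226] 0.1995312403626719 [175 174  47  21 812]
[[-0.6, -0.6], [-0.5, -0.0], [1.7, 0.2], [0.3, -0.4], [-0.5, 0.7], [-0.3, 0.3]]
[[0.0, 0.1], [1.1, -0.1], [1.0, 0.5], [0.3, -0.3], [-2.4, -0.3]]
[[181.3, 192.8], [176.0, 197.0], [177.8, 175.7], [172.2, 178.9], [222.8, 188.3], [219.7, 192.2], [220.0, 171.0], [216.6, 174.0]]
[0.4563 0.2721 0.    ]
[0.4597 0.1985 0.    ]
[0.4357 0.1927 0.029 ]
[0.4308 0.2628 0.029 ]
[0.5696 0.2662 0.    ]
[0.5696 0.1971 0.    ]
[0.5387 0.1944 0.024 ]
[0.5387 0.2616 0.024 ]
drift [[14, 80, 128], [13, 74, 131], [14, 78, 128], [14, 76, 121], [15, 110, 109], [16, 104, 182], [17, 92, 230], [18, 92, 236], [19, 88, 237], [19, 90, 238], [18, 92, 230], [18, 95, 225], [18, 93, 230], [18, 88, 232], [17, 83, 199], [14, 109, 117], [14, 112, 116], [14, 110, 118]] [[0.0, -0.955, -0.297], [-1.0, -0.0, 0.0], [-0.0, 0.297, -0.955]] [0.54763617 0.10123727 0.5235279 ]
```

```bash
python3 - <<'E'
from h import *
robot.goto([.49,.13,.24],down(0.0)); robot.wait(.2)
save("wrist","wrist3"); s=readout.read_state(); print(s['time'])
a=cv2.imread("pics/wrist3.png"); cv2.imwrite("pics/c3.png",cv2.resize(a[60:285,120:420],(800,600),interpolation=cv2.INTER_CUBIC))
E
```

```text
5.125
```

View pics/c3.png

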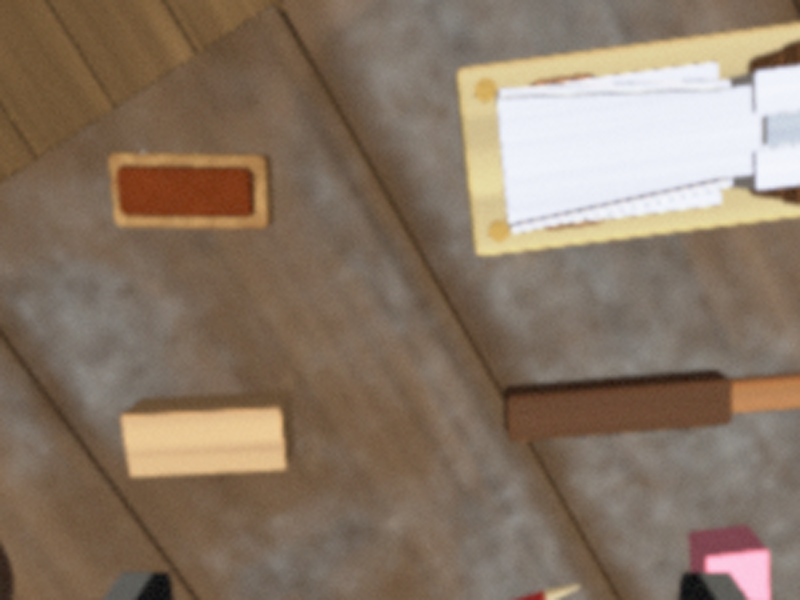

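```bash
cat > fit2.py <<'E'
from h import *
from scipy.optimize import least_squares
s2=pickle.load(open("pics/wrist2.pkl","rb"));s3=pickle.load(open("pics/wrist3.pkl","rb"))
c1=lambda x,y:(s2,166+x/4-.375,60+y/4-.375); c2=lambda x,y:(s2,340+x/4-.375,35+y/4-.375); c3=lambda x,y:(s3,120+(x+.5)*.375-.5,60+(y+.5)*.375-.5)
def rig(n,pts,x0):
    def f(q): return np.concatenate([(proj(s,R.from_euler('z',q[2]).apply(L)+[q[0],q[1],0])[0]-[u,v]) for L,(s,u,v) in pts])
    r=least_squares(f,x0); print(n,r.x.round(4),r.fun.reshape(-1,2).round(1).tolist()); return r.x
h=.038;t=.0185;b=.0145
M=rig("mag",[((-.092,h,.016),c1(410,75)),((-.092,-h,.016),c1(435,287)),((.294,h,.016),c2(787,33)),((.294,-h,.016),c2(768,262)),
 ((0,t,.089),c2(6,172)),((0,-t,.089),c2(12,298)),((-.092,h,.016),c3(459,68)),((-.092,-h,.016),c3(478,256)),((0,t,.089),c3(753,70)),((0,-t,.089),c3(758,190))],[.57,.01,-1.5])
S=rig("stick",[((-.05,.011,.022),c1(470,443)),((-.05,-.011,.022),c1(473,500)),((.168,0,.010),c2(331,527)),
 ((-.05,.011,.022),c3(507,395)),((.05,.011,.022),c3(725,378)),((.05,-.011,.022),c3(730,424)),((-.05,-.011,.022),c3(511,440))],[.45,.05,-1.5])
Bl=rig("billet",[((-.035,b,.029),c3(122,415)),((.035,b,.029),c3(283,406)),((.035,-b,.029),c3(287,470)),((-.035,-b,.029),c3(128,478))],[.45,.23,-1.5])
pickle.dump((M,S,Bl),open("poses.pkl","wb"))
E
python3 fit2.py
```

```text
mag [ 0.5755  0.0225 -1.452 ] [[-0.5, -0.5], [-0.4, -0.0], [1.7, 0.0], [0.4, -0.5], [-0.5, 0.7], [-0.2, 0.3], [-0.7, -0.7], [-0.6, 0.3], [1.2, 0.6], [-0.5, -0.0]]
stick [ 0.4607  0.0452 -1.4949] [[-0.4, 0.2], [-0.2, -0.3], [-2.9, -0.5], [-0.6, -0.3], [3.4, -0.2], [1.0, 0.5], [-1.2, 0.6]]
billet [ 0.4478  0.2278 -1.5244] [[-0.5, -0.2], [-0.6, 0.5], [0.2, 0.0], [1.0, -0.4]]
```

```bash
python3 - <<'E'
from h import *
M,S,B=pickle.load(open("poses.pkl","rb"))
o=down(B[2]); robot.goto([B[0],B[1],.10],o); robot.move_linear([B[0],B[1],.013],max_speed=.12)
print(fingers.command_gripper(0.0)); s=readout.read_state(); print(s['time'],s['finger_gap'],s['grasp_force'],s['position'],s['joints'].round(2))
robot.move_linear([B[0],B[1],.13],max_speed=.2)
yaw=M[2]; ax=np.array([np.cos(yaw),np.sin(yaw)]); p=M[:2]-.048*ax
robot.goto([*p,.12],down(yaw)); robot.wait(.2)
save("wrist","wrist4"); s=readout.read_state(); print(s['time'],s['finger_gap'],s['grasp_force'],s['position'],p,s['force'])
E
```

```text
False
8.1167 0.3188921713451572 59.94883954524994 [0.44798961 0.22789141 0.01345573] [ 0.31  0.4  -0.5   0.67 -0.   -1.31]
9.9167 0.3224550627456697 59.15155470371246 [0.56937302 0.0711113  0.12011945] [0.56980112 0.07017459] [ 0.43247015 -0.07179516 -0.15636485]
```

View pics/wrist4.png

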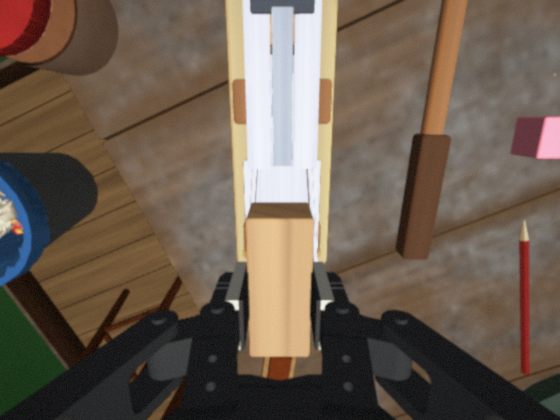

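The billet is held straight, its front face at (247..313, 204..219) and the tube mouth at (245..321, 165). I check the lateral alignment numerically.

```bash
python3 - <<'E'
from h import *
M,S,B=pickle.load(open("poses.pkl","rb")); s=pickle.load(open("pics/wrist4.pkl","rb"))
g=cv2.GaussianBlur(cv2.cvtColor(s["image"],cv2.COLOR_RGB2GRAY),(0,0),1).astype(int)
for v in (20,60,130,150,160,170,180,190,197,205,212,230,250):
    d=np.diff(g[v,225:345]); k=[(225+i+.5,int(d[i])) for i in range(1,118) if abs(d[i])>12 and abs(d[i])>=abs(d[i-1]) and abs(d[i])>abs(d[i+1])]; print(v,k)
W=lambda L:R.from_euler('z',M[2]).apply(L)+[M[0],M[1],0]
for n,L in dict(tube=[(0,.0185,.089),(0,-.0185,.089),(.06,.0185,.089),(.06,-.0185,.089)],rail=[(-.08,.022,.066),(-.08,-.022,.066),(-.04,.0185,.066),(-.04,-.0185,.066),(0,.015,.066),(0,-.015,.066)],bil=[(-.013,.0145,.107),(-.013,-.0145,.107),(-.013,.0145,.136),(-.013,-.0145,.136)],base=[(.03,.038,.016),(.03,-.038,.016)]).items(): print(n,proj(s,W(L)).round(1).tolist())
E
```

```text
20 [(226.5, 25), (294.5, 13), (321.5, -13), (336.5, -33)]
60 [(227.5, 27), (334.5, -31)]
130 [(231.5, 22), (331.5, -33)]
150 [(232.5, 26), (330.5, -30)]
160 [(232.5, 25), (330.5, -33)]
170 [(233.5, 23), (305.5, -14), (307.5, 14), (329.5, -29)]
180 [(233.5, 22), (305.5, -18), (308.5, 20), (319.5, -14), (329.5, -32)]
190 [(233.5, 20), (244.5, 15), (306.5, -15), (309.5, 15), (329.5, -27)]
197 [(234.5, 22), (306.5, -17), (309.5, 19), (328.5, -29)]
205 [(234.5, 24), (250.5, -41), (309.5, 41), (318.5, -14), (328.5, -29)]
212 [(234.5, 21), (248.5, -41), (310.5, 44), (318.5, -15), (328.5, -26)]
230 [(235.5, 21), (242.5, -21), (246.5, 14), (313.5, 14), (317.5, -25), (320.5, 15), (327.5, -29)]
250 [(236.5, 24), (243.5, -17), (246.5, 15), (313.5, 15), (316.5, -26), (320.5, 13), (326.5, -30)]
tube [[248.0, 166.8], [316.2, 167.0], [244.7, 43.5], [320.6, 43.6]]
rail [[249.2, 278.7], [313.4, 278.9], [253.0, 223.4], [310.1, 223.5], [257.2, 161.3], [306.3, 161.3]]
bil [[253.4, 198.2], [311.2, 198.3], [248.0, 215.0], [317.8, 215.2]]
base [[229.5, 110.9], [333.4, 111.1]]
```

```bash
python3 - <<'E'
from h import *
M,S,B=pickle.load(open("poses.pkl","rb"))
yaw=M[2]; ax=np.array([np.cos(yaw),np.sin(yaw)]); ly=np.array([-ax[1],ax[0]])
M[:2]-=.0013*ly; pickle.dump((M,S,B),open("poses.pkl","wb"))
p=M[:2]-.048*ax
f0=readout.read_state()['force']
robot.move_linear([*p,.078],down(yaw),max_speed=.08)
for z in (.074,.072,.070,.0685):
    robot.move_linear([*p,z],max_speed=.03); f=readout.read_state()['force']-f0; print(z,f.round(2))
    if f[2]>4: break
fingers.command_gripper(.6)
s=readout.read_state(); print(s['time'],s['finger_gap'],s['position'],s['force']-f0)
robot.move_linear([*p,.15],max_speed=.2); robot.wait(.1)
save("wrist","wrist5"); print(readout.read_state()['time'])
E
```

```text
0.074 [-0.36 -0.05  0.58]
0.072 [-0.25 -0.66 -0.65]
0.07 [-1.17 -0.07 -0.58]
0.0685 [ 0.07 -0.06 -0.38]
11.9833 0.6017277407781952 [0.56852448 0.07001406 0.06849691] [-0.66358235  0.08517385  0.08946221]
12.6917
```

View pics/wrist5.png

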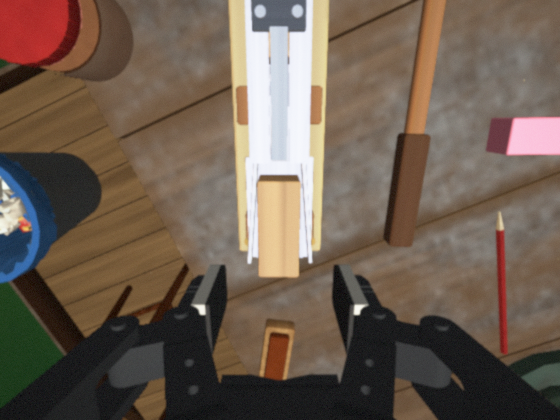

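The billet lies in the gutter, centred (258..299 against tube 245..312). Next, the stick.

```bash
python3 - <<'E'
from h import *
M,S,B=pickle.load(open("poses.pkl","rb"))
sx=np.array([np.cos(S[2]),np.sin(S[2])]); g=S[:2]-.012*sx
robot.goto([*g,.09],down(S[2])); robot.move_linear([*g,.002],max_speed=.1)
fingers.command_gripper(0.0); s=readout.read_state(); print(s['time'],s['finger_gap'],s['grasp_force'],s['position'],s['force'])
robot.move_linear([*g,.16],max_speed=.2)
yaw=M[2]; ax=np.array([np.cos(yaw),np.sin(yaw)])
p=M[:2]-.285*ax
robot.goto([*p,.16],down(yaw)); robot.move_linear([*p,.0615],max_speed=.12); robot.wait(.2)
w=save("wrist","wrist6"); d=save("side","side6"); s=readout.read_state(); print(s['time'],s['finger_gap'],s['grasp_force'],s['position'],p)
W=lambda L:R.from_euler('z',M[2]).apply(L)+[M[0],M[1],0]
print(proj(w,W([(-.105,0,.0695),(0,.0185,.089),(0,-.0185,.089)])).round(1),proj(d,W([(-.105,0,.0695),(-.223,0,.081),(0,.0185,.089),(0,-.0185,.089)])).round(1))
a=cv2.imread("pics/wrist6.png")[:300,140:420]; b=cv2.imread("pics/side6.png")[200:350,200:340]
cv2.imwrite("pics/m6.png",np.hstack([cv2.resize(a,(400,428),interpolation=2),cv2.resize(b,(400,428),interpolation=2)]))
E
```

```text
14.6667 0.2426014791812431 59.414674043655396 [0.46021516 0.05719475 0.00261609] [-0.28653282  0.2307517   8.22017946]
17.9 0.23730359434611228 58.485522866249084 [0.54059149 0.30544253 0.06184849] [0.54042237 0.30535022]
[[  286.5  -241.6]
 [  172.1 -1332.2]
 [  415.9 -1333.7]] [[251.9 262.6]
 [237.4 289.4]
 [252.9 230.4]
 [270.8 231.7]]
```

View pics/m6.png

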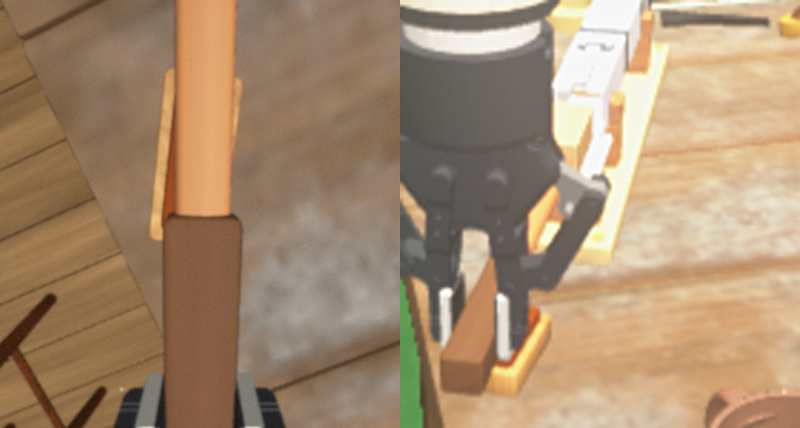

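```bash
cat > push.py <<'E'
from h import *
M,S,B=pickle.load(open("poses.pkl","rb"))
yaw=M[2]; ax=np.array([np.cos(yaw),np.sin(yaw)])
def rd():
    s=[]
    for _ in range(4): s.append(readout.read_state()); robot.wait(.008)
    return s[-1]['time'],np.mean([a['force'] for a in s],0),s[-1]
E
python3 - <<'E'
from push import *
t,f0,s=rd(); pickle.dump(f0,open("f0.pkl","wb"))
for tip in np.arange(-.099,.0181,.0065):
    robot.move_linear([*(M[:2]+(tip-.180)*ax),.0615],max_speed=.06)
    t,f,s=rd(); F=-(f-f0)[:2]@ax
    print(round(t,2),round(tip,4),"F",F.round(1),"side",((f-f0)[:2]@[-ax[1],ax[0]]).round(1),"z",(f-f0)[2].round(1))
    if F>16: print("STOP"); break
E
```

```text
18.21 -0.099 F 0.1 side 0.1 z -0.7
18.5 -0.0925 F 0.1 side -0.7 z -0.5
18.79 -0.086 F 0.1 side -0.5 z -0.4
19.08 -0.0795 F 0.0 side -0.3 z -0.3
19.38 -0.073 F 0.1 side 0.2 z -0.4
19.67 -0.0665 F 0.0 side 0.2 z -0.8
19.96 -0.06 F -0.2 side -0.0 z -0.7
20.25 -0.0535 F 0.3 side 0.1 z -0.4
20.54 -0.047 F 0.0 side 0.2 z -0.0
20.83 -0.0405 F 1.0 side -0.1 z -0.7
21.12 -0.034 F -0.3 side 0.0 z -0.4
21.42 -0.0275 F 0.4 side -0.0 z -0.2
21.71 -0.021 F 0.2 side -0.1 z -0.6
22.0 -0.0145 F 0.4 side 0.1 z -0.8
22.29 -0.008 F 0.2 side 0.1 z -0.7
22.58 -0.0015 F 0.4 side -0.1 z -0.6
22.88 0.005 F -0.2 side 0.0 z -0.4
23.17 0.0115 F -0.0 side -0.2 z -0.6
23.46 0.018 F 0.5 side -0.2 z -0.5
```

```bash
python3 - <<'E'
from push import *
w=save("wrist","wrist7"); s=readout.read_state(); print(s['finger_gap'],s['grasp_force'],s['position'])
W=lambda L:R.from_euler('z',M[2]).apply(L)+[M[0],M[1],0]
X=np.arange(-.09,.021,.01)
A=proj(w,W([(x,0,.08) for x in X])); Bp=proj(w,W([(x,.011,.056) for x in X])); C=proj(w,W([(x,-.011,.056) for x in X]))
g=lambda p:w["image"][int(p[1]),int(p[0])].tolist() if 0<=p[1]<420 else None
for i,x in enumerate(X): print(round(x,3),A[i].round(0),g(A[i]),Bp[i].round(0),g(Bp[i]),g(C[i]))
h=cv2.cvtColor(w["image"],cv2.COLOR_RGB2HSV)
for v in range(0,240,20): print(v,' '.join("%d/%d/%d"%tuple(h[v,u]) for u in range(225,345,8)))
E
```

```text
0.24424218805056372 58.76134514808655 [0.55500256 0.18312238 0.06149409]
-0.09 [284. 126.] [219, 158, 106] [259. 124.] [229, 207, 152] [232, 211, 152]
-0.08 [284.  97.] [216, 153, 103] [258. 100.] [249, 250, 253] [250, 250, 254]
-0.07 [284.  67.] [218, 156, 107] [258.  76.] [250, 251, 254] [249, 250, 253]
-0.06 [285.  36.] [211, 151, 101] [257.  50.] [248, 249, 253] [248, 249, 253]
-0.05 [285.   2.] [207, 147, 99] [257.  22.] [247, 248, 253] [247, 248, 253]
-0.04 [285. -33.] None [256.  -6.] None None
-0.03 [285. -70.] None [256. -36.] None None
-0.02 [ 285. -109.] None [255. -67.] None None
-0.01 [ 285. -151.] None [ 255. -100.] None None
-0.0 [ 286. -195.] None [ 254. -134.] None None
0.01 [ 286. -243.] None [ 253. -170.] None None
0.02 [ 286. -293.] None [ 253. -208.] None None
0 111/7/252 165/9/169 110/6/252 110/6/252 111/7/252 12/148/174 15/143/194 13/134/202 13/132/210 14/137/206 179/32/194 111/7/252 111/7/251 135/7/138 110/6/252
20 114/5/252 120/11/224 110/6/253 111/7/253 114/5/252 13/144/177 15/141/199 13/131/205 13/131/213 14/135/211 159/8/230 114/5/252 113/8/252 117/14/194 
[... 911 characters left out ...]
6 17/34/149 14/37/145 14/40/145 13/49/134 17/33/145
160 12/36/154 16/44/155 17/49/145 15/36/155 11/139/121 11/127/122 12/131/121 12/133/123 13/126/121 12/132/122 13/130/124 14/80/115 14/85/111 13/101/114 15/87/117
180 14/35/154 14/44/146 15/59/142 15/55/139 12/138/118 11/127/122 12/123/122 12/131/125 13/129/127 12/126/125 14/132/120 14/100/128 15/91/126 13/78/121 15/67/121
200 14/89/117 15/103/116 15/108/118 14/128/96 11/141/119 12/126/121 12/130/118 11/131/123 12/130/124 11/126/123 13/138/118 17/68/135 15/67/133 14/65/134 14/55/134
220 14/104/120 15/88/125 15/81/117 15/75/116 13/146/117 13/130/122 13/131/121 12/125/124 12/128/126 11/129/123 14/135/113 15/64/132 15/74/131 15/77/135 14/73/147
```

The gutter is empty, so the row is moving. Force only stays once on the stop, as the task says. I carry on in fine steps.

```bash
python3 - <<'E'
from push import *
f0=pickle.load(open("f0.pkl","rb")); tip=.018; out=[]; step=.001
while tip<.072:
    tip+=step
    robot.move_linear([*(M[:2]+(tip-.180)*ax),.0615],max_speed=.02)
    Fi=-(readout.read_state()['force']-f0)[:2]@ax
    t,f,s=rd(); F=-(f-f0)[:2]@ax
    a=(s['position'][:2]-M[:2])@ax+.18
    out.append((round(t,2),round(tip,4),round(a,4),Fi.round(1),F.round(1)))
    if F>3.5: step=.0004
    else: step=.001
    if F>12 or t>42: break
for o in out: print(*o)
print(s['finger_gap'],s['grasp_force'],s['force']-f0)
E
```

```text
23.79 0.019 0.0186 5.6 5.4
24.07 0.0194 0.019 5.9 5.8
24.36 0.0198 0.0193 5.9 6.0
24.64 0.0202 0.0197 5.6 6.3
24.93 0.0206 0.0201 6.2 6.3
25.21 0.021 0.0205 6.0 6.1
25.49 0.0214 0.0209 6.4 6.4
25.77 0.0218 0.0213 6.8 6.3
26.06 0.0222 0.0217 6.0 6.4
26.34 0.0226 0.0221 5.6 6.1
26.62 0.023 0.0225 5.6 5.9
26.91 0.0234 0.0229 6.8 6.7
27.19 0.0238 0.0233 5.9 6.0
27.48 0.0242 0.0237 5.3 6.1
27.76 0.0246 0.0242 6.7 6.1
28.04 0.025 0.0247 4.5 5.0
28.32 0.0254 0.0257 -0.6 0.1
28.61 0.0264 0.0266 -0.3 0.3
28.89 0.0274 0.0275 0.2 0.2
29.18 0.0284 0.0285 0.4 -0.2
29.46 0.0294 0.0295 0.4 0.1
29.74 0.0304 0.0305 -0.2 -0.1
30.02 0.0314 0.0308 7.0 6.0
30.31 0.0318 0.0308 8.1 8.1
30.59 0.0322 0.0309 11.1 11.4
30.88 0.0326 0.0309 14.0 14.2
0.24616646344055235 59.008639454841614 [-1.99842922 13.49688137 -0.56297909]
```

The catch snapped at nominal 25.4 mm (27 mm expected). The hard stop came about 5.5 mm later, and the force stayed at 14 N. I hold a little longer, withdraw, and lay the stick back in its place.

```bash
python3 - <<'E'
from push import *
f0=pickle.load(open("f0.pkl","rb")); tip=.0328
robot.move_linear([*(M[:2]+(tip-.180)*ax),.0615],max_speed=.02); robot.wait(.3)
t,f,s=rd(); print(t,"F",-(f-f0)[:2]@ax)
p=M[:2]-.285*ax
robot.move_linear([*(M[:2]-.165*ax),.0615],max_speed=.06)
robot.move_linear([*p,.0615],max_speed=.15); t,f,s=rd(); print(t,(f-f0).round(2))
robot.move_linear([*p,.16],max_speed=.2)
sx=np.array([np.cos(S[2]),np.sin(S[2])]); g=S[:2]-.012*sx
robot.goto([*g,.16],down(S[2])); robot.move_linear([*g,.015],max_speed=.15)
for z in (.009,.006,.004,.003):
    robot.move_linear([*g,z],max_speed=.03); t,f,s=rd(); print(z,(f-f0).round(1))
    if (f-f0)[2]>3: break
fingers.command_gripper(.6); robot.move_linear([*g,.15],max_speed=.15); robot.wait(.1)
w=save("wrist","wrist8"); d=save("side","side8"); print(readout.read_state()['time'])
W=lambda q,L:R.from_euler('z',q[2]).apply(L)+[q[0],q[1],0]
c=proj(w,W(S,[(-.05,.0,.022),(.05,0,.022),(.1,0,.018),(.163,0,.02)])); print(c.round(0).tolist(),[w["image"][int(v),int(u)].tolist() if 0<=v<420 else None for u,v in c])
c=proj(d,W(S,[(-.04,.0,.022),(.04,0,.022),(.1,0,.018),(.163,0,.02)])); print(c.round(0).tolist(),[d["image"][int(v),int(u)].tolist() for u,v in c])
E
```

```text
31.4583 F 14.402805716484304
32.8917 [-0.11  0.09 -0.45]
0.009 [-0.  -0.3 -0.7]
0.006 [ 0.2  0.1 -0.2]
0.004 [-0.  -0.  -0.7]
0.003 [-0.1 -0.2 -0.7]
38.6417
[[281.0, 247.0], [281.0, 133.0], [281.0, 67.0], [281.0, -29.0]] [[109, 83, 66], [127, 88, 60], [176, 124, 83], None]
[[311.0, 283.0], [315.0, 264.0], [318.0, 254.0], [321.0, 241.0]] [[194, 138, 98], [195, 140, 101], [247, 200, 123], [249, 237, 127]]
```

```bash
python3 - <<'E'
from push import *
robot.move_linear([*readout.read_state()['position'][:2],.25],max_speed=.2)
robot.move_joints([1.15,.263,-.048,1.259,0,1.415]); robot.wait(.2)
d=save("side","side9"); e=pickle.load(open("pics/side1.pkl","rb"))
D=np.abs(d["image"].astype(int)-e["image"]).max(2)>25
n,l,st,c=cv2.connectedComponentsWithStats(D.astype(np.uint8))
for k in range(1,n):
    if st[k,4]>6: print(st[k],c[k].round())
s=readout.read_state(); print(s['time'],s['force'])
E
```

```text
[257 232  13   8  80] [263. 236.]
[316 265   7  30  65] [319. 280.]
[304 268   7  26  52] [306. 282.]
[289 309  25  43 716] [300. 329.]
42.1667 [ 0.28177981  0.41941868 -0.38369323]
```

```bash
python3 -c "
from cell import *
print(ticket.close_job())"
```

```text
the job is handed in; nothing more can be done
None
```

I've handed the job in: the last billet went in, the catch snapped, and the row seated on the stop at about 14 N. The stick is back on the bench, and a before/after side view showed no change to the bystanders; the verdict was not shown.

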